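# Find and mark the balance point of a rice-tin carrying bar

### The arm

A 6-joint arm with a two-finger parallel gripper is mounted at the origin on the work surface. World frame = base frame: x ahead of the robot, y to its left, z up, the work surface at z = 0. Lengths are in m, angles in rad, forces in N, time in s.
With the tool pointing down it reaches from about 0.35 to 0.85 m from the base axis. Payload 8.1 kg.
Tool frame: the origin (TCP) lies at the centre of the arm's flange, where the gripper is bolted on; the fingertips stand 186 mm ahead of it and the grasp point (between the pads) lies 167 mm ahead of it; z points along the fingers, y is the direction in which the jaws open and shut (so a half turn about z gives the same grasp; the last joint's range is limited). The gripper opens to 93 mm and grips with 3 to 60 N. Pads are 15 mm wide; open, the fingers measure 128 mm over their backs; the gripper's body (75 mm by 188 mm) begins 65 mm behind the grasp point.
Start: joints at [-1.405, 0.13, 1.488, -0, 1.523, -0.085], TCP at [0.149, -0.581, 0.405] pointing down, gripper open.
Joint ranges: [-2.96, 2.96], [-0.89, 2.26], [0.02, 2.5], [-1.34, 4.48], [0, 2.73], [-2.66, 2.66]. Speed limits (rad/s): [2.39, 2.39, 2.79, 3.14, 3.14, 3.14].

### API

Orientations are given as a unit quaternion [x, y, z, w].
In Python, from bench import ctrl gives the robot as it stands. The module is installed in compiled form; this text tells all that it offers.
- The arm moves only by the shell command python3 -m crank 'ROWS' [FORCE]. ROWS is JSON, one flat list of numbers, 7 for each row, row after row: the shift along the tool's x, y, z in m, then the turn, a rotation vector about the tool's x, y, z in degrees, then the opening, from -1 (shut) to 1 (fully open), so that 0 is half open. In form: [tx, ty, tz, ax, ay, az, gripper, tx, ty, tz, ax, ay, az, gripper, ...]. A call has 1 to 8 rows; each row shifts and turns the commanded pose from where the row before left it, along the tool's axes as they then stand; what a row does not reach is not made up. A row lasts 1/10 s, in which the tool goes at most 50 mm and 8.59 degrees, less where a joint would pass 70% of its speed; a pose out of reach is approached as far as the arm can. A call with a gripper value outside its range is refused whole. The fingers move at their own pace and stop on an object; FORCE is the grip in N (left out, the last holds). Time passes only in rows, so rows that do not move let the fingers close. It gives the time, the measured TCP pose, the force and the opening at its end, in the units of the state.
- ctrl.sense(): the state, without advancing time (a new reading comes with each control period).
- ctrl.get_image(name): name is "scene" or "top"; returns (picture, depth): 384x512x3 uint8, red, green, blue; 384x512 float32, m along the optical axis (not along the pixel's ray), 0 where there is no reading.
- ctrl.camera_params(name): a dict with "fx", "fy", "cx", "cy" (pixels), "distortion" ([k1, k2, p1, p2, k3] as OpenCV has them; the pictures are not rectified), "R" (3x3) and "t" (3): a world point X has camera coordinates R X + t. Camera axes: x right, y down, z forward; pixel columns grow to the right and rows downward; lengths in m; the calibration is good to about 2 mm. A picture is of the moment at which its call begins. camera_params takes no time and is no camera call.
- ctrl.hand_in(): hands the job in, once; it reports no verdict.
The state is a dict: "t": time; "joint_positions": joint angles; "qd": joint speeds; "tau": joint torques, N m; "position": TCP position; "orientation": TCP orientation; "ft_force": force on the tool from outside, world axes, zero at the start; "moment": the same for the moment, N m; "gripper_width": finger opening in m.
Only numpy, scipy, OpenCV 4.12 (cv2) and the standard library are available. Lean on these libraries where they do the work, as an engineer would, in place of code of your own. Each camera call takes 0.05 s, during which the arm holds its last target. There are 200 camera calls.

### The job

Find the balance point of the wooden carrying bar with the two rice tins: slide it along its stand, without ever lifting it off, until its low end tips up and the bar stays lying level on the central ridge by itself with nothing else touching it. Then mark that point: set the steel saddle squarely astride the bar, directly above the ridge and resting fully down on the bar, and let go, with the bar still level. Leave the other things on the table where they are.

Things in the scene. Friction and masses are not known exactly. Their poses are not given: they have to be found in the camera images.
- stand: Low metal balancing stand, fixed to the table. Origin: centre of its underside, below the ridge's middle; y along the stand and bar, z up. Base 76 (x) x 270 (y) x 10 mm. At y = +-120 mm two lower rests, 24 mm long, 32 mm high, catch the bar's low end. Four guide cheeks at y = +-58 mm, 26 mm long, 10 mm thick, 54 mm high, 56 mm apart inside, keep the bar on line.
- ridge (a point): Middle of the flat top of the stand's steel ridge: 14 mm wide along y, 76 mm along x, 40 mm above the table. While the bar's balance point is over this flat the bar lies level and stays so; slid further, its other end goes down onto the other rest. Wood slides on it at about 1 to 4 N. Soft sprung rubber buffers (at y = +-92 mm, under 0.3 N) damp the rocking: wait a second before judging it.
- bar: Wooden carrying bar 50 (x) x 400 (y) x 16 mm, loose across the ridge, two closed tins fixed on top. Origin: centre of the wood's underside; y along it, z up. 0.33 to 0.57 kg. It starts shoved 55 to 85 mm to the stand's +y with its +y end down (slope 0.07 rad). The tins' fill is unequal and unseen: the balance point is within 45 mm of the middle, so it must slide 10 to 130 mm towards -y.
- bar_left (a point): Point on the bar's top face at y = +180 mm of the bar (20 mm from its +y end), under a steel tin 80 mm across and 53 mm tall that is fixed at y = +155 mm. At the start about 24 mm lower than bar_right; equally high when the bar is level.
- bar_right (a point): Point on the bar's top face at y = -180 mm of the bar (20 mm from its -y end), under the like tin at y = -155 mm.
- saddle: Marker saddle on the table, 80 g: steel channel open downwards, along its own y, z up. Origin: centre of its underside (skirts' lower edges). Top plate 67 (x) x 36 (y) x 6 mm, its underside 12 mm up; skirts at +-x, 57 mm apart inside (bar: 50). Square wooden post on top, 20 x 20 mm, from 18 to 54 mm up. On the level bar its origin is 44 mm above the table.
- dumpling_a: Bystander: leaf-wrapped dumpling, 70 x 60 mm, 50 mm tall. Origin: centre of underside.
- dumpling_b: Bystander: the same kind of dumpling.
- dumpling_c: Bystander: the same kind of dumpling.
- basin: Bystander: open steel bowl, 170 mm across, 55 mm tall. Origin: centre of underside.
- mug: Bystander: white mug, 76 mm across, 85 mm tall. Origin: centre of underside.
- spoon: Bystander: wooden spoon, 200 mm long, lying along its own x.

How it is judged:
On the way:
1. the bar lies level on the ridge by itself, touched by neither the robot nor the saddle, for half a second (angle between bar's own z axis and vertical below 0.025 rad and z of bar in the frame of stand between 0.035 and 0.045 m and contact force between each of the arm, the fingers, saddle and bar below 0.05 N and angular speed of bar below 0.1 rad/s and linear speed of bar below 0.02 m/s), for 0.5 s.
At the end, for the whole second after the job is handed in: Bar level (0.025 rad), at rest on the ridge, underside 40 +-5 mm up; saddle astride it, origin 44 +-4 mm up, upright (0.08 rad), square to the bar (0.15 rad), its centre within 10 mm of the ridge's middle along the stand and 12 mm across it (angle between bar's own z axis and vertical below 0.025 rad and z of bar in the frame of stand between 0.035 and 0.045 m and y of saddle in the frame of stand between -0.01 and 0.01 m and x of saddle in the frame of stand between -0.012 and 0.012 m and z of saddle in the frame of stand between 0.04 and 0.048 m and angle between saddle's own z axis and vertical below 0.08 rad and angle between the y axis of saddle and the y axis of bar, either way round below 0.15 rad and linear speed of each of bar, saddle below 0.01 m/s); the robot touches nothing.
It fails at once if the bar is lifted off the stand (its middle more than 25 mm above its level height) (z of bar in the frame of stand above 0.065 m).
It fails at once if a bystander is moved by more than 30 mm (distance of any of dumpling_a, dumpling_b, dumpling_c, basin, mug, spoon from where it was at the start of the episode above 0.03 m).
It also fails if it takes over 72 s, if anything falls off the work surface, if the arm or the gripper's body presses on something with over 40 N, if the wrist force passes 120 N, or if a joint passes its speed limit or range.

## Working session

There is one attempt and no reset: what is moved stays moved. The work goes in short steps, Python scripts to look and compute and a shell command to move; the robot and the scene stay as the last step left them, time stands still between calls to the robot, and variables do not carry over. Pictures are saved under pics/ and viewed, about 8 in all and at most 12, crops included, and the job is handed in when it is done.

```bash
mkdir -p pics
cat > h.py <<'E'
import numpy as np, cv2
from bench import ctrl
def grab(n,f=None):
    im,d=ctrl.get_image(n)
    if f: cv2.imwrite(f'pics/{f}.png',im[:,:,::-1])
    np.savez(f'{n}.npz',im=im,d=d); return im,d
def w(n,u,v,z=None,d=None):
    """pixel->world, by plane z or by depth"""
    p=ctrl.camera_params(n);K=np.array([[p['fx'],0,p['cx']],[0,p['fy'],p['cy']],[0,0,1]])
    q=cv2.undistortPoints(np.array([[[u,v]]],float),K,np.array(p['distortion']))[0,0]
    R=np.array(p['R']);t=np.array(p['t']);r=R.T@np.array([q[0],q[1],1]);c=-R.T@t
    s=(z-c[2])/r[2] if z is not None else d
    return c+s*r
def cloud(n,d):
    p=ctrl.camera_params(n);K=np.array([[p['fx'],0,p['cx']],[0,p['fy'],p['cy']],[0,0,1]])
    v,u=np.mgrid[:d.shape[0],:d.shape[1]]
    q=cv2.undistortPoints(np.stack([u.ravel(),v.ravel()],1).astype(float)[:,None],K,np.array(p['distortion']))[:,0]
    X=np.c_[q,np.ones(len(q))]*d.reshape(-1,1)
    return ((X-np.array(p['t']))@np.array(p['R'])).reshape(*d.shape,3)
E
python3 - <<'E'
from h import *
for n in('scene','top'):
    grab(n,n+'0'); p=ctrl.camera_params(n);R=np.array(p['R']);print(n,-R.T@np.array(p['t']),p['fx'],R[2])
print(ctrl.sense())
a=[cv2.imread(f'pics/{n}0.png') for n in('scene','top')]
for n,i in zip(('scene','top'),a): cv2.imwrite(f'pics/{n}0b.png',cv2.resize(i,None,fx=1.5,fy=1.5))
E
```

```text
scene [1.15468619 0.11496937 0.69697459] 423.1275498460546 [-0.68114838 -0.26292495 -0.68330619]
top [ 0.40936779 -0.1135107   1.10889331] 405.1014208225041 [ 0.09076846 -0.01492542 -0.99576017]
{'t': 0.1, 'joint_positions': array([-1.40537885e+00,  1.31050938e-01,  1.48917099e+00,  1.82815348e-05,
        1.52297559e+00, -8.53938241e-02]), 'qd': array([-0.00078956, -0.00115323, -0.00519447, -0.00067778, -0.00028517,
        0.00164676]), 'tau': array([ 1.03376598e-03, -5.61344111e+01, -4.93095303e+01,  7.68919266e-02,
        2.90799042e-02, -5.83699762e-05]), 'position': array([ 0.14890887, -0.58101739,  0.40381249]), 'orientation': array([ 9.92146747e-01,  1.25076729e-01, -2.29755113e-05, -8.02154048e-04]), 'ft_force': array([ 0.68541933, -0.60362489, -0.9286833 ]), 'moment': array([-0.03907811,  0.01298721, -0.01521217]), 'gripper_width': 0.09260838634332606}
```

View pics/top0b.png

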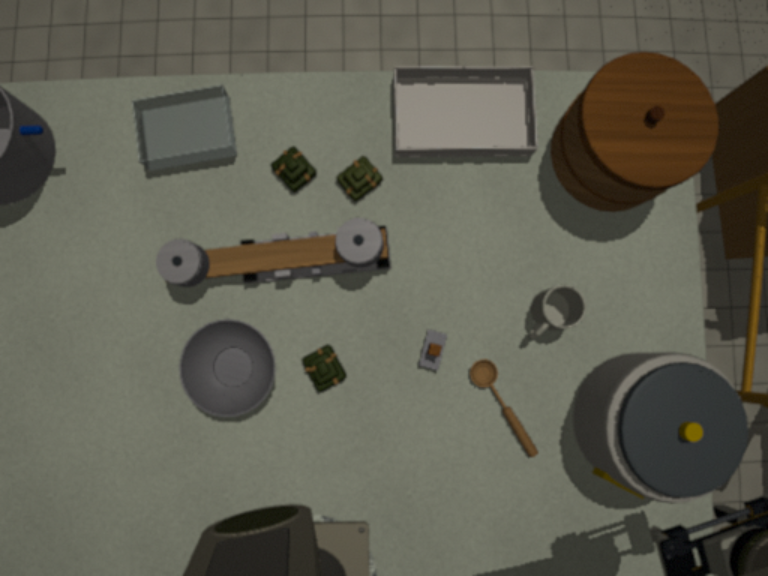

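View pics/scene0b.png

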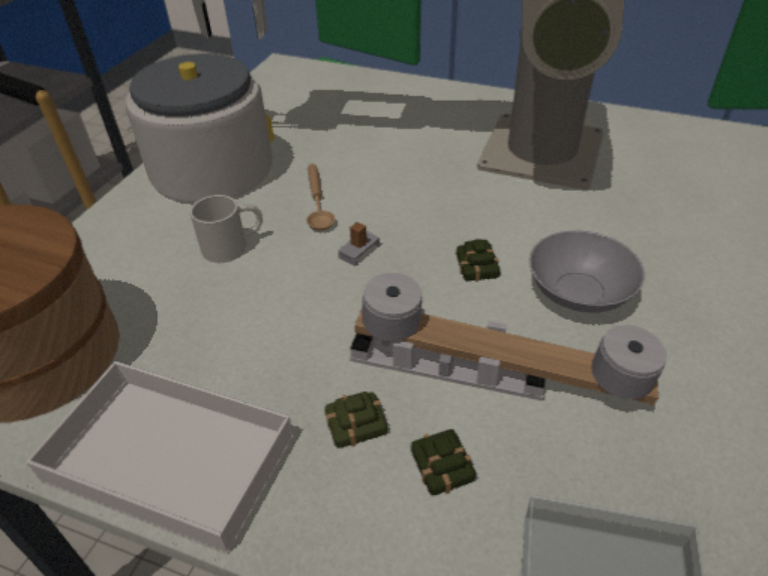

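Top view shows the bar from (180,262) to (385,240), with the stand's ends near x=243 and 389. The saddle is at (433,350), the mug at (560,305), and the basin at (228,368). Image up is +x and left is +y. Next I'll take crops for precise points.

Run:
```python
from h import *
im=np.load('top.npz')['im'][:,:,::-1]
a=cv2.resize(im[135:200,100:268],None,fx=4.7,fy=4.7,interpolation=cv2.INTER_CUBIC)
b=cv2.resize(im[210:260,270:320],None,fx=5,fy=5,interpolation=cv2.INTER_CUBIC)
c=np.zeros((a.shape[0]+255,a.shape[1],3),np.uint8);c[:a.shape[0]]=a;c[a.shape[0]+5:,:250]=b
cv2.imwrite('pics/c1.png',cv2.convertScaleAbs(c,alpha=1.5)); print(c.shape,a.shape)
d=np.load('top.npz')['d'];P=cloud('top',d)
for u,v in((119,174),(239,160),(180,165),(289,228),(290,240),(285,225),(250,250)):print(u,v,P[v,u].round(4))
np.save('P.npy',P)
```

```text
(561, 790, 3) (306, 790, 3)
119 174 [0.5675 0.2041 0.0974]
239 160 [ 0.5942 -0.1009  0.1176]
180 165 [0.5955 0.0559 0.0526]
289 228 [ 0.4252 -0.2312  0.0196]
290 240 [ 0.393  -0.2333  0.0174]
285 225 [ 0.4336 -0.2213  0.013 ]
250 250 [ 0.3678 -0.1255  0.0014]
```

View pics/c1.png

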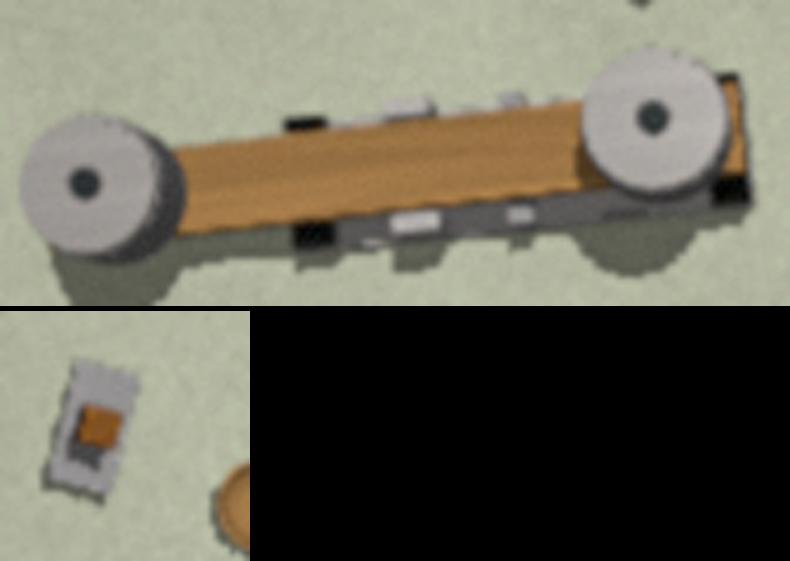

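The crop shows the rests at (305,124)/(312,235) and (728,78)/(730,190). The near cheek tops are at (415,222) and (520,214), and the tin knobs at (84,183) and (653,117). The saddle post is at (99,426). Now I'll turn these into positions.

```bash
cat >> h.py <<'E'
def tool():
    from scipy.spatial.transform import Rotation as Ro
    s=ctrl.sense(); return s,np.array(s['position']),Ro.from_quat(s['orientation']).as_matrix()
E
python3 - <<'E'
from h import *
t=lambda u,v,z:w('top',100+(u+.5)/4.7-.5,135+(v+.5)/4.7-.5,z)
for n,u,v,z in [('rest+ near',313,234,.032),('rest+ far',306,123,.032),('rest- near corner',751,203,.032),('rest- near L',712,206,.032),('rest- far R',737,74,.032),('cheek+ near',415,222,.054),('cheek- near',520,214,.054),('cheek+ far',408,107,.054),('cheek- far',511,99,.054),('tin+',84,183,.095),('tin-',653,117,.12)]:
    print(n,t(u,v,z).round(4))
P=np.load('P.npy')
def comp(m):
    pts=P[m];c=pts[:,:2];return pts
# saddle top plate: z .010-.025 near
s=lambda u,v,z:w('top',270+(u+.5)/5-.5,210+(v-311+.5)/5-.5,z)
print('post',s(100,426,.054))
q=np.array([[77,359],[139,376],[102,502],[46,484]])
print('plate',[s(u,v,.018).round(4) for u,v in q])
R=(abs(P[...,0]-.41)<.08)&(abs(P[...,1]+.23)<.07)
m=R&(P[...,2]>.010)&(P[...,2]<.026);r=cv2.minAreaRect((P[m][:,:2]*1000).astype(np.float32));print('plate rect',r,m.sum())
m=R&(P[...,2]>.04);print('post',P[m].mean(0),m.sum(),P[m][:,2].max())
# cloud of near cheeks
for y in(.12,.06,-.0,.15,-.08,-.11):
  m=(abs(P[...,1]-y)<.003)&(P[...,0]>.5)&(P[...,0]<.68)&(P[...,2]>.02)
  a=P[m];a=a[a[:,0].argsort()];print(y,[(round(x*1000),round(z*1000)) for x,_,z in a])
E
```

```text
rest+ near [0.5472 0.0963 0.032 ]
rest+ far [0.6115 0.1006 0.032 ]
rest- near corner [ 0.5609 -0.1538  0.032 ]
rest- near L [ 0.5595 -0.1315  0.032 ]
rest- far R [ 0.6358 -0.1473  0.032 ]
cheek+ near [0.5502 0.0349 0.054 ]
cheek- near [ 0.5537 -0.0238  0.054 ]
cheek+ far [0.6154 0.0387 0.054 ]
cheek- far [ 0.6189 -0.0193  0.054 ]
tin+ [0.5691 0.2088 0.095 ]
tin- [ 0.595  -0.0998  0.12  ]
post [ 0.41277116 -0.22875954  0.054     ]
plate [array([ 0.4492, -0.2212,  0.018 ]), array([ 0.4394, -0.2545,  0.018 ]), array([ 0.3722, -0.2328,  0.018 ]), array([ 0.3824, -0.2029,  0.018 ])]
plate rect ((415.9200134277344, -261.44219970703125), (98.38065338134766, 90.08085632324219), 74.8603515625) 281
post [ 0.41290139 -0.22835873  0.05283659] 63 0.05817999454803309
0.12 [(552, 47), (553, 42), (555, 46), (555, 44), (557, 48), (558, 45), (560, 45), (561, 44), (562, 52), (563, 43), (565, 48), (566, 45), (568, 47), (570, 50), (571, 47), (571, 47), (573, 48), (573, 47), (576, 47), (576, 45), (579, 45), (580, 43), (582, 47), (582, 46), (584, 49), (584, 48), (587, 46), (587, 46), (589, 50), (590, 47), 
[... 2635 characters left out ...]
13), (565, 113), (567, 116), (567, 114), (567, 111), (569, 116), (569, 115), (570, 111), (572, 116), (572, 116), (572, 116), (574, 115), (575, 114), (575, 113), (577, 113), (577, 112), (580, 114), (580, 112), (582, 115), (582, 112), (584, 115), (584, 115), (587, 115), (587, 114), (590, 113), (590, 110), (592, 116), (592, 114), (594, 115), (595, 115), (597, 115), (598, 111), (599, 117), (600, 113), (602, 116), (602, 115), (605, 115), (605, 113), (607, 115), (607, 114), (610, 114), (610, 112), (612, 114), (613, 114), (614, 117), (615, 115), (617, 115), (618, 112), (620, 116), (620, 115), (621, 121), (622, 117), (625, 116), (625, 112), (627, 117), (628, 114), (630, 115), (631, 111), (633, 113)]
```

```bash
python3 - <<'E'
from h import *
t=lambda u,v,z:w('top',100+(u+.5)/4.7-.5,135+(v+.5)/4.7-.5,z)
print('ridge near',t(520,214,.04),'far',t(511,99,.04))
E
R=0.0355,-0.0288,0,0,0,0,1
python3 -m crank '[0.0355,-0.0288,0,0,0,0,1, 0.0355,-0.0288,0,0,0,0,1, 0.0355,-0.0288,0,0,0,0,1, 0.0355,-0.0288,0,0,0,0,1, 0.0355,-0.0288,0,0,0,0,1, 0.0355,-0.0288,0,0,0,0,1, 0.0355,-0.0288,0,0,0,0,1, 0.0355,-0.0288,0,0,0,0,1]' 10
python3 -m crank '[0.0355,-0.0288,0,0,0,0,1, 0.0355,-0.0288,0,0,0,0,1, 0.0355,-0.0288,0,0,0,0,1, 0.0355,-0.0288,0,0,0,0,1, 0.0355,-0.0288,0,0,0,0,1, 0.0355,-0.0288,0,0,0,0,1, 0.0355,-0.0288,0,0,0,0,1, 0.0355,-0.0288,0,0,0,0,1]'
python3 -m crank '[0,0,0.01,0,0,-8.03,1, 0,0,0.01,0,0,-8.03,1, 0,0,0.01,0,0,-8.03,1, 0,0,0.01,0,0,-8.03,1, 0,0,0.01,0,0,-8.03,1, 0,0,0.01,0,0,-8.03,1, 0,0,0.01,0,0,-8.03,1, 0,0,0.01,0,0,-8.03,1]'
python3 -m crank '[0,0,0,0,0,-8.03,1, 0,0,0,0,0,-8.03,1, 0,0,0,0,0,0,1]'
python3 - <<'E'
from h import *
s,p,R=tool();print(R.round(3).tolist());g=np.array([.5852,.0074,.230]);print('rel tool',R.T@(g-p),s['joint_positions'])
E
```

```text
ridge near [ 0.55558422 -0.02265314  0.04      ] far [ 0.62172827 -0.01802557  0.04      ]
t: 0.9
position: [0.3675, -0.2858, 0.4044]
orientation: [0.992, 0.125, -0.0, -0.0]
ft_force: [0.9, -0.6, 0.6]
gripper_width: 0.0931
t: 1.7
position: [0.5855, 0.008, 0.4042]
orientation: [0.992, 0.125, -0.0, -0.0]
ft_force: [0.4, -1.3, 0.4]
gripper_width: 0.0929
t: 2.5
position: [0.5846, 0.0061, 0.3238]
orientation: [0.772, 0.636, -0.0, -0.0]
ft_force: [0.5, 0.6, 0.4]
gripper_width: 0.0931
t: 2.8
position: [0.5846, 0.0062, 0.3241]
orientation: [0.677, 0.736, -0.0, -0.0]
ft_force: [0.8, 0.3, 0.7]
gripper_width: 0.0925
[[-0.084, 0.996, -0.001], [0.996, 0.084, 0.0], [0.0, -0.001, -1.0]]
rel tool [0.00117255 0.0008357  0.09407017] [-7.71705461e-02  1.40699715e-01  1.62596671e+00  7.18603561e-06
  1.37611683e+00 -1.61008260e-01]
```

```bash
python3 -m crank '[0.001,0.001,0.03,0,0,0,1, 0,0,0.03,0,0,0,1, 0,0,0.024,0,0,0,1, 0,0,0.01,0,0,0,1, 0,0,0,0,0,0,1]'
python3 -m crank '[0,0,0,0,0,0,-1, 0,0,0,0,0,0,-1, 0,0,0,0,0,0,-1, 0,0,0,0,0,0,-1, 0,0,0,0,0,0,-1, 0,0,0,0,0,0,-1]' 12
cat >> h.py <<'E'
RID=np.array([.588,-.0205]);A=np.radians(4.75)
def level(save=None):
    """tin lid heights and centres via depth -> tilt, bar centre (stand y)"""
    im,d=grab('top',save);P=cloud('top',d);q=P[...,:2]-RID
    y=-np.sin(A)*q[...,0]+np.cos(A)*q[...,1];x=np.cos(A)*q[...,0]+np.sin(A)*q[...,1];z=P[...,2]
    m=(d>0)&(abs(x)<.05)&(z>.08)&(z<.135)
    o=[]
    for k in(1,-1):
        s=m&(k*y>.075)
        if s.sum()<50: o.append((np.nan,)*3);continue
        zt=np.percentile(z[s],60);s&=abs(z-zt)<.007
        o.append((np.median(z[s]),(y[s].min()+y[s].max())/2 if 0 else y[s].mean(),x[s].mean()))
    (a,b,_),(c,e,_)=o
    print('lid z +%.4f -%.4f tilt %.4f  y +%.4f -%.4f mid %.4f'%(a,c,(c-a)/(b-e),b,e,(b+e)/2))
E
python3 -c "
from h import *
level('c2')
im=cv2.imread('pics/c2.png')[110:230,60:300];cv2.imwrite('pics/c2b.png',cv2.resize(im,None,fx=3,fy=3))"
```

```text
t: 3.3
position: [0.5848, 0.0072, 0.2289]
orientation: [0.679, 0.734, -0.001, -0.001]
ft_force: [-0.1, 0.6, 0.9]
gripper_width: 0.0927
t: 3.9
position: [0.5859, 0.0072, 0.2311]
orientation: [0.678, 0.735, 0.0, 0.0]
ft_force: [-2.3, -0.2, 0.1]
gripper_width: 0.05
lid z +0.0932 -0.1149 tilt 0.0554  y +0.2438 --0.1477 mid 0.0481
```

View pics/c2b.png

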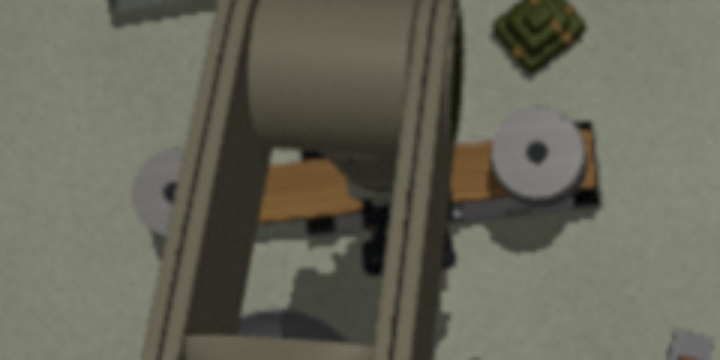

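The fingers hold the bar at 50 mm width, near (375,215), with cheeks and tins clear. Slide 22 mm, release and check.

```bash
python3 -m crank '[-0.006,0,0,0,0,0,-1, -0.008,0,0,0,0,0,-1, -0.008,0,0,0,0,0,-1, 0,0,0,0,0,0,-1, 0,0,0,0,0,0,0.4, 0,0,0,0,0,0,0.4, 0,0,0,0,0,0,0.4, 0,0,0,0,0,0,0.4]'
python3 -m crank '[0,0,0,0,0,0,0.4, 0,0,0,0,0,0,0.4, 0,0,0,0,0,0,0.4]'
python3 -c "
from h import *
level()"
```

```text
t: 4.75
position: [0.5873, -0.0148, 0.2303]
orientation: [0.678, 0.735, -0.0, -0.0]
ft_force: [-0.3, 0.9, -1.6]
gripper_width: 0.0648
t: 5.05
position: [0.5875, -0.0147, 0.2307]
orientation: [0.678, 0.735, -0.0, -0.0]
ft_force: [0.4, -0.1, -0.4]
gripper_width: 0.0646
lid z +0.0950 -0.1156 tilt 0.0582  y +0.2177 --0.1351 mid 0.0413
```

```bash
python3 -m crank '[0.012,0,0,0,0,0,0.4, 0.012,0,0,0,0,0,0.4, 0,0,0,0,0,0,-1, 0,0,0,0,0,0,-1, 0,0,0,0,0,0,-1, 0,0,0,0,0,0,-1, -0.008,0,0,0,0,0,-1, 0,0,0,0,0,0,-1]'
python3 -m crank '[0,0,0,0,0,0,0.4, 0,0,0,0,0,0,0.4, 0,0,0,0,0,0,0.4, 0,0,0,0,0,0,0.4, 0,0,0,0,0,0,0.4, 0,0,0,0,0,0,0.4, 0,0,0,0,0,0,0.4]'
python3 -c "
from h import *
level()"
python3 -m crank '[0,0,0,0,0,0,-1, 0,0,0,0,0,0,-1, 0,0,0,0,0,0,-1, -0.008,0,0,0,0,0,-1, 0,0,0,0,0,0,-1, 0,0,0,0,0,0,0.4, 0,0,0,0,0,0,0.4, 0,0,0,0,0,0,0.4]'
python3 -m crank '[0,0,0,0,0,0,0.4, 0,0,0,0,0,0,0.4, 0,0,0,0,0,0,0.4, 0,0,0,0,0,0,0.4]'
python3 -c "
from h import *
level('c3')"
```

```text
t: 5.9
position: [0.5865, 0.0008, 0.2313]
orientation: [0.678, 0.735, 0.0, 0.0]
ft_force: [0.7, 2.4, 3.4]
gripper_width: 0.05
t: 6.6
position: [0.5862, 0.0012, 0.2307]
orientation: [0.678, 0.735, -0.0, 0.0]
ft_force: [-0.3, -0.1, -0.8]
gripper_width: 0.0653
lid z +0.0944 -0.1158 tilt 0.0586  y +0.2250 --0.1391 mid 0.0430
t: 7.45
position: [0.5867, -0.0068, 0.2305]
orientation: [0.678, 0.735, -0.0, -0.0]
ft_force: [0.1, -0.3, 0.8]
gripper_width: 0.0641
t: 7.85
position: [0.5868, -0.0067, 0.2307]
orientation: [0.678, 0.735, -0.0, -0.0]
ft_force: [0.7, 0.1, -0.4]
gripper_width: 0.065
lid z +0.1066 -0.1093 tilt 0.0074  y +0.2119 --0.1502 mid 0.0308
```

```bash
python3 -m crank '[0,0,0,0,0,0,-1, 0,0,0,0,0,0,-1, 0,0,0,0,0,0,-1, -0.003,0,0,0,0,0,-1, 0,0,0,0,0,0,-1, 0,0,0,0,0,0,0.4, 0,0,0,0,0,0,0.4, 0,0,0,0,0,0,0.4]'
python3 -m crank '[0,0,0,0,0,0,1, 0,0,0,0,0,0,1, 0,0,0,0,0,0,1, 0,0,-0.01,0,0,0,1, 0,0,-0.03,0,0,0,1, 0,0,-0.04,0,0,0,1, 0,0,-0.04,0,0,0,1, 0,0,0,0,0,0,1]'
python3 - <<'E'
from h import *
level()
s,p,R=tool();print(R.round(3).tolist(),p)
print('post rel tool xy',R.T@(np.array([.4129,-.2286,p[2]])-p))
E
```

```text
t: 8.7
position: [0.5871, -0.0099, 0.2307]
orientation: [0.678, 0.735, -0.0, 0.0]
ft_force: [-0.8, -0.1, -1.0]
gripper_width: 0.0644
t: 9.5
position: [0.5891, -0.0099, 0.3593]
orientation: [0.678, 0.735, 0.004, 0.005]
ft_force: [0.3, 0.1, 1.6]
gripper_width: 0.0929
lid z +0.1079 -0.1083 tilt 0.0010  y +0.1626 --0.1547 mid 0.0039
[[-0.081, 0.997, 0.008], [0.997, 0.081, -0.001], [-0.002, 0.008, -1.0]] [ 0.58837165 -0.00985951  0.35588729]
post rel tool xy [-0.20372353 -0.19269894 -0.0012435 ]
```

The lids now read 107.9 and 108.3 mm with the fingers clear, so the bar is balanced and criterion 1 is met. Now the saddle.

```bash
python3 -m crank '[-0.0255,-0.0242,0,0,0,0,1, -0.0255,-0.0242,0,0,0,0,1, -0.0255,-0.0242,0,0,0,0,1, -0.0255,-0.0242,0,0,0,0,1, -0.0255,-0.0242,0,0,0,0,1, -0.0255,-0.0242,0,0,0,0,1, -0.0255,-0.0242,0,0,0,0,1, -0.0255,-0.0242,0,0,0,0,1]'
python3 -m crank '[0,0,0.015,0,0,7.25,1, 0,0,0.015,0,0,7.25,1, 0,0,0.015,0,0,7.25,1, 0,0,0,0,0,0,1, 0,0,0,0,0,0,1]'
python3 - <<'E'
from h import *
level()
s,p,R=tool();print(p,R.round(3).tolist())
print('rel tool',R.T@(np.array([.4122,-.2285,.209])-p))
im,d=grab('scene','s1');cv2.imwrite('pics/s1b.png',cv2.resize(im[100:300,180:460,::-1],None,fx=2.6,fy=2.6))
E
```

```text
t: 10.35
position: [0.4094, -0.2295, 0.3497]
orientation: [0.678, 0.735, -0.0, -0.001]
ft_force: [0.4, -1.0, -0.5]
gripper_width: 0.0929
t: 10.85
position: [0.4105, -0.2286, 0.3052]
orientation: [0.803, 0.596, -0.0, -0.001]
ft_force: [1.0, -0.2, 0.1]
gripper_width: 0.0931
lid z +0.1083 -0.1083 tilt 0.0001  y +0.1832 --0.1530 mid 0.0151
[ 0.41076806 -0.22875239  0.30593692] [[0.29, 0.957, -0.0], [0.957, -0.29, 0.0], [0.0, -0.0, -1.0]]
rel tool [0.00064509 0.00132916 0.09693656]
```

View pics/s1b.png

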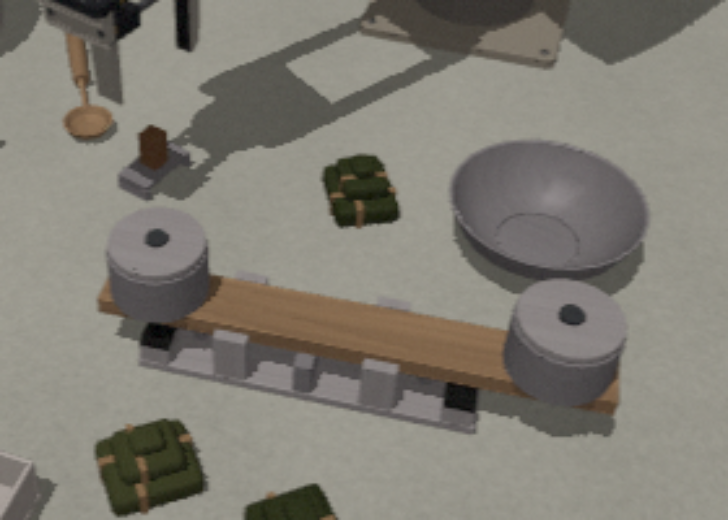

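The bar lies level, clear of both rests. The ridge end is visible at about (304,358), which gives a cross-check on its position. Now grasping the saddle post.

```bash
python3 - <<'E'
from h import *
for u,v in((296,359),(316,356),(305,357)):
    X=w('scene',180+u/2.6-.3,100+v/2.6-.3,.04)
    q=X[:2]-RID;print(X.round(4),'stand xy',np.cos(A)*q[0]+np.sin(A)*q[1],-np.sin(A)*q[0]+np.cos(A)*q[1])
E
python3 -m crank '[0.0006,0.0013,0.03,0,0,0,1, 0,0,0.03,0,0,0,1, 0,0,0.025,0,0,0,1, 0,0,0.012,0,0,0,1, 0,0,0,0,0,0,-1, 0,0,0,0,0,0,-1, 0,0,0,0,0,0,-1, 0,0,0,0,0,0,-1]' 15
python3 -m crank '[0,0,0,0,0,0,-1, 0,0,0,0,0,0,-1, 0,0,0,0,0,0,-1, 0,0,0,0,0,0,-1]'
python3 -m crank '[0,0,-0.02,0,0,0,-1, 0,0,-0.04,0,0,0,-1, 0,0,-0.04,0,0,0,-1, 0,0,-0.04,0,0,0,-1, 0,0,0,0,0,-7.25,-1, 0,0,0,0,0,-7.25,-1, 0,0,0,0,0,-7.25,-1, 0,0,0,0,0,0,-1]'
python3 - <<'E'
from h import *
s,p,R=tool();print(p,R.round(3).tolist(),s['gripper_width'])
print('rel tool',R.T@(np.array([*RID,p[2]])-p))
im,d=grab('scene','s2');cv2.imwrite('pics/s2b.png',cv2.resize(im[20:220,160:360,::-1],None,fx=3,fy=3))
E
```

```text
[ 0.6193 -0.0235  0.04  ] stand xy 0.030913118993298697 -0.005593049838069482
[ 0.6112 -0.0098  0.04  ] stand xy 0.023994034869054468 0.008704378147993878
[ 0.615  -0.0176  0.04  ] stand xy 0.027164869320503507 0.0006972558946823741
t: 11.75
position: [0.4128, -0.2291, 0.2102]
orientation: [0.804, 0.594, 0.0, 0.001]
ft_force: [0.6, -0.5, 0.1]
gripper_width: 0.0651
t: 12.15
position: [0.4122, -0.2286, 0.2088]
orientation: [0.804, 0.594, 0.0, 0.0]
ft_force: [-0.1, -0.4, 0.3]
gripper_width: 0.0335
t: 12.95
position: [0.4121, -0.2286, 0.3487]
orientation: [0.677, 0.736, -0.0, -0.0]
ft_force: [0.6, 0.7, -0.3]
gripper_width: 0.0004
[ 0.4121148  -0.22862518  0.34873453] [[-0.083, 0.997, -0.0], [0.997, 0.083, -0.0], [-0.0, -0.0, -1.0]] 0.00040816740367765724
rel tool [ 1.92722514e-01  1.92638856e-01 -8.68088513e-06]
```

View pics/s2b.png

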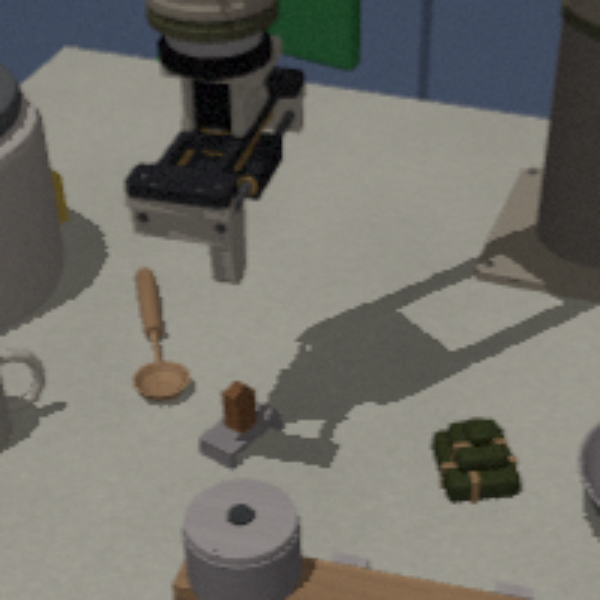

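I lifted too early: the fingers were only at 33 mm and still closing. The saddle looks unmoved, with its post at (238,405). Retrying with a longer close.

```bash
python3 -m crank '[0,0,0,0,0,7.25,0.3, 0,0,0,0,0,7.25,0.3, 0,0,0,0,0,7.25,0.3, 0,0,0.01,0,0,0,0.3, 0,0,0.02,0,0,0,0.3, 0,0,0,0,0,0,0.3, 0,0,0,0,0,0,0.3]'
python3 -m crank '[0,0,0.04,0,0,0,0.3, 0,0,0.04,0,0,0,0.3, 0,0,0.02,0,0,0,0.3, 0,0,0.01,0,0,0,0.3, 0,0,0,0,0,0,-1, 0,0,0,0,0,0,-1, 0,0,0,0,0,0,-1, 0,0,0,0,0,0,-1]' 15
python3 -m crank '[0,0,0,0,0,0,-1, 0,0,0,0,0,0,-1, 0,0,0,0,0,0,-1, 0,0,0,0,0,0,-1, 0,0,0,0,0,0,-1, 0,0,0,0,0,0,-1]'
```

```text
t: 13.7
position: [0.4119, -0.2284, 0.318]
orientation: [0.804, 0.595, -0.0, -0.001]
ft_force: [-0.3, 0.7, -0.3]
gripper_width: 0.0519
t: 14.5
position: [0.4128, -0.2291, 0.2102]
orientation: [0.804, 0.594, 0.0, 0.001]
ft_force: [0.2, -0.7, 0.2]
gripper_width: 0.0329
t: 15.1
position: [0.4124, -0.2288, 0.2093]
orientation: [0.804, 0.594, 0.0, 0.0]
ft_force: [-1.2, 0.8, 6.1]
gripper_width: 0.0199
```

```bash
python3 -m crank '[0,0,-0.02,0,0,0,-1, 0,0,-0.04,0,0,0,-1, 0,0,-0.04,0,0,0,-1, 0,0,-0.04,0,0,0,-1, 0,0,0,0,0,-7.25,-1, 0,0,0,0,0,-7.25,-1, 0,0,0,0,0,-7.25,-1, 0,0,0,0,0,0,-1]'
python3 -m crank '[0.024,0.024,0,0,0,0,-1, 0.024,0.024,0,0,0,0,-1, 0.024,0.024,0,0,0,0,-1, 0.024,0.024,0,0,0,0,-1, 0.024,0.024,0,0,0,0,-1, 0.024,0.024,0,0,0,0,-1, 0.024,0.024,0,0,0,0,-1, 0.024,0.024,0,0,0,0,-1]'
python3 -m crank '[0,0,0.015,0,0,0,-1, 0,0,0.015,0,0,0,-1, 0,0,0,0,0,0,-1, 0,0,0,0,0,0,-1]'
python3 - <<'E'
from h import *
level()
s,p,R=tool();print(p,R.round(3).tolist(),s['gripper_width'])
print('rel tool',R.T@(np.array([*RID,.2533])-p))
im,d=grab('scene','s3');cv2.imwrite('pics/s3b.png',cv2.resize(im[140:280,200:440,::-1],None,fx=3.3,fy=3.3))
E
```

```text
t: 15.9
position: [0.4121, -0.2285, 0.3485]
orientation: [0.677, 0.736, 0.0, -0.0]
ft_force: [-0.3, 0.8, -0.5]
gripper_width: 0.0204
t: 16.7
position: [0.5886, -0.0204, 0.3482]
orientation: [0.679, 0.734, -0.0, -0.0]
ft_force: [0.0, -0.8, -0.9]
gripper_width: 0.0199
t: 17.1
position: [0.587, -0.0225, 0.3175]
orientation: [0.679, 0.735, -0.001, -0.001]
ft_force: [-0.2, -0.4, -0.1]
gripper_width: 0.02
lid z +nan -0.1083 tilt nan  y +nan --0.1536 mid nan
[ 0.58739054 -0.02253469  0.31853207] [[-0.079, 0.997, -0.001], [0.997, 0.079, -0.0], [0.0, -0.001, -1.0]] 0.01977670960041002
rel tool [0.00197811 0.00082081 0.0652315 ]
```

View pics/s3b.png

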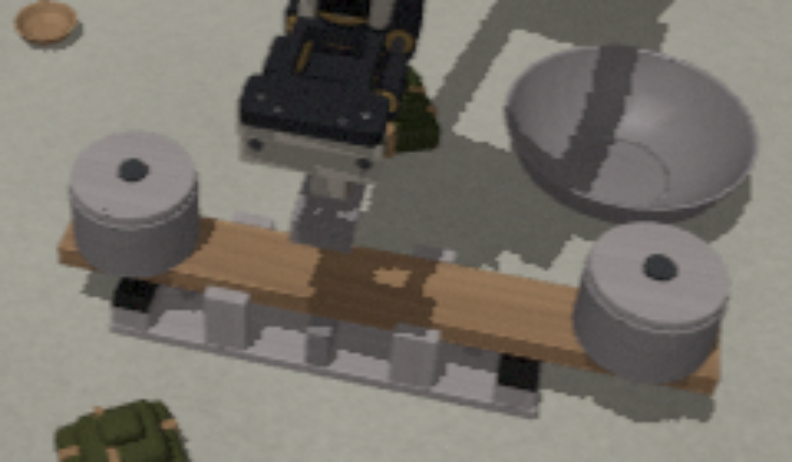

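```bash
python3 - <<'E'
from h import *
for u,v,z in((291,238,.109),(353,248,.109),(308,331,.04),(335,336,.04)):
    X=w('scene',200+u/3.3-.35,140+v/3.3-.35,z)
    q=X[:2]-RID;print(X.round(4),'stand xy',(np.cos(A)*q[0]+np.sin(A)*q[1]).round(4),(-np.sin(A)*q[0]+np.cos(A)*q[1]).round(4))
E
python3 -m crank '[0.002,0.0008,0.015,0,0,0,-1, 0,0,0.012,0,0,0,-1, 0,0,0.008,0,0,0,-1, 0,0,0,0,0,0,-1, 0,0,0,0,0,0,-1]'
python3 - <<'E'
from h import *
s,p,R=tool();print(p,s['ft_force'])
print('rel tool',R.T@(np.array([*RID,.2533])-p))
E
```

```text
[ 0.6177 -0.0382  0.109 ] stand xy 0.0281 -0.02
[ 0.6133 -0.0023  0.109 ] stand xy 0.0267 0.0161
[ 0.625  -0.0229  0.04  ] stand xy 0.0367 -0.0055
[ 0.6233 -0.0064  0.04  ] stand xy 0.0363 0.0111
t: 17.7
position: [0.5884, -0.0196, 0.2833]
orientation: [0.678, 0.735, -0.0, -0.0]
ft_force: [0.1, -0.3, -1.0]
gripper_width: 0.0199
[ 0.58838325 -0.01957257  0.2832504 ] [ 0.14515406 -0.32589599 -0.96097417]
rel tool [-0.00089865 -0.0004298   0.02995065]
```

```bash
python3 -m crank '[0,-0.0004,0.008,0,0,0,-1, 0,0,0.007,0,0,0,-1, 0,0,0.005,0,0,0,-1, 0,0,0.004,0,0,0,-1, 0,0,0.003,0,0,0,-1, 0,0,0,0,0,0,-1, 0,0,0,0,0,0,-1]'
python3 - <<'E'
from h import *
s,p,R=tool();print(p,s['ft_force'])
print('rel tool',R.T@(np.array([*RID,.2533])-p));level()
im,d=grab('scene','s4');cv2.imwrite('pics/s4b.png',cv2.resize(im[140:280,200:440,::-1],None,fx=3.3,fy=3.3))
E
```

```text
t: 18.4
position: [0.5882, -0.0196, 0.2568]
orientation: [0.678, 0.735, 0.0, 0.0]
ft_force: [-0.3, 0.0, 0.1]
gripper_width: 0.0199
[ 0.58818736 -0.01961511  0.25680913] [-0.25134704  0.01123724  0.10345212]
rel tool [-0.00086664 -0.00025903  0.00350912]
lid z +0.1081 -0.1084 tilt 0.0008  y +0.2072 --0.1533 mid 0.0270
```

View pics/s4b.png

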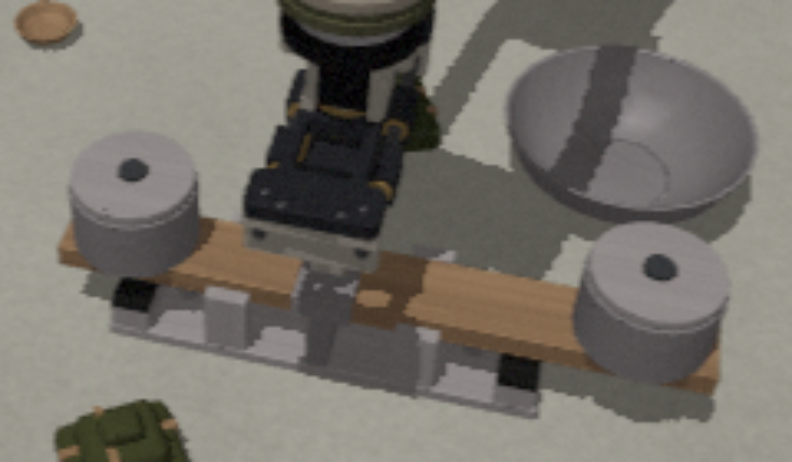

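The skirts are already astride the bar above the ridge end (330,320), with no contact force. Lowering the last 3 mm and releasing.

```bash
python3 -m crank '[0,0,0.0015,0,0,0,-1, 0,0,0.0015,0,0,0,-1, 0,0,0,0,0,0,-1, 0,0,0,0,0,0,-1]'
python3 -m crank '[0,0,0,0,0,0,-0.3, 0,0,0,0,0,0,-0.3, 0,0,0,0,0,0,-0.3, 0,0,0,0,0,0,-0.3, 0,0,0,0,0,0,-0.3, 0,0,0,0,0,0,-0.3]'
python3 -m crank '[0,0,-0.01,0,0,0,-0.3, 0,0,-0.03,0,0,0,-0.3, 0,0,-0.04,0,0,0,-0.3, 0,0,-0.05,0,0,0,-0.3, 0,0,-0.03,0,0,0,-0.3]'
python3 -m crank '[-0.04,-0.03,0,0,0,0,-0.3, -0.04,-0.03,0,0,0,0,-0.3, -0.04,-0.03,0,0,0,0,-0.3, -0.04,-0.03,0,0,0,0,-0.3, -0.04,-0.03,0,0,0,0,-0.3, -0.04,-0.03,0,0,0,0,-0.3, 0,-0.03,0,0,0,0,-0.3, 0,0,0,0,0,0,-0.3]'
python3 - <<'E'
from h import *
level('t5')
im,d=grab('scene','s5');a=cv2.resize(im[140:280,200:440,::-1],None,fx=3.3,fy=3.3)
b=cv2.resize(cv2.imread('pics/t5.png')[145:185,90:270],(792,176),interpolation=cv2.INTER_CUBIC);b=cv2.convertScaleAbs(b[:130],alpha=1.4)
b=cv2.resize(cv2.imread('pics/t5.png')[150:178,90:270],None,fx=4.4,fy=4.4)
cv2.imwrite('pics/s5b.png',np.vstack([a,b]));print(a.shape,b.shape)
E
```

```text
t: 18.9
position: [0.5881, -0.0196, 0.2536]
orientation: [0.678, 0.735, -0.0, -0.0]
ft_force: [0.3, -0.3, -1.5]
gripper_width: 0.0198
t: 19.5
position: [0.5881, -0.0196, 0.2537]
orientation: [0.678, 0.735, -0.0, -0.0]
ft_force: [0.1, -0.6, 0.0]
gripper_width: 0.0324
t: 20.0
position: [0.5884, -0.0196, 0.4191]
orientation: [0.678, 0.735, 0.002, 0.002]
ft_force: [0.5, 0.1, 0.6]
gripper_width: 0.0323
t: 20.8
position: [0.3958, -0.2773, 0.4144]
orientation: [0.679, 0.734, -0.0, -0.0]
ft_force: [1.0, -0.3, 0.1]
gripper_width: 0.0329
lid z +0.1082 -0.1083 tilt 0.0003  y +0.1833 --0.1543 mid 0.0145
(462, 792, 3) (123, 792, 3)
```

View pics/s5b.png

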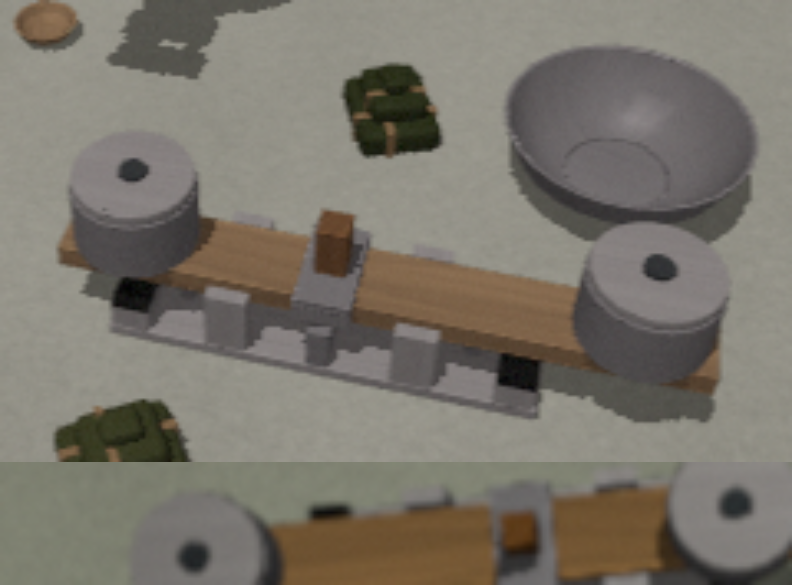

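The saddle sits squarely astride the bar. Its near face spans x=292–352, centred over the ridge end at 308–335, and the bar is level. One last numeric check, then I hand in.

```bash
python3 -m crank '[0,0,0,0,0,0,-0.3, 0,0,0,0,0,0,-0.3, 0,0,0,0,0,0,-0.3, 0,0,0,0,0,0,-0.3, 0,0,0,0,0,0,-0.3]'
python3 - <<'E'
from h import *
X=w('top',90+520/4.4-.4,150+70/4.4-.4,.098);q=X[:2]-RID
print('post stand xy',np.cos(A)*q[0]+np.sin(A)*q[1],-np.sin(A)*q[0]+np.cos(A)*q[1])
level();P=cloud('top',np.load('top.npz')['d']);m=(np.hypot(P[...,0]-RID[0],P[...,1]-RID[1])<.04)&(P[...,2]>.085);print('post cloud',P[m].mean(0),np.median(P[m][:,2]))
print(ctrl.hand_in())
E
```

```text
t: 21.4
position: [0.3987, -0.2757, 0.4137]
orientation: [0.677, 0.736, 0.0, -0.0]
ft_force: [0.9, 0.5, 0.0]
gripper_width: 0.0326
post stand xy -0.0030789789382049686 -0.0009006607159227379
lid z +0.1082 -0.1084 tilt 0.0006  y +0.1830 --0.1534 mid 0.0148
post cloud [ 0.58713075 -0.01966463  0.09656792] 0.09709830974117327
the job is handed in; nothing more can be done
None
```

The bar is balanced level on the ridge and the saddle is set astride it above the ridge. I handed in at about 21.5 s of the 72 s allowed; no verdict is reported.

**Sliding:** I gripped the bar lightly between the cheeks and slid it about 41 mm towards -y in four steps, releasing after each to see whether it stayed level. The first level reading came after 38 mm, and I went 3 mm further to bring the balance point nearer the middle of the ridge flat.

**Saddle:** The first attempt to pick it up failed because I lifted before the fingers had closed; the saddle did not visibly move. The second held, and I lowered the saddle with almost no contact force and let go.

**Last checks:**

| Check | Reading | Limit |
|---|---|---|
| Bar tilt | 0.0006 rad, lids at 108.2 and 108.4 mm | 0.025 rad |
| Saddle offset along the stand | about 1 mm | 10 mm |
| Saddle offset across the stand | 1 to 3 mm | 12 mm |
| Height of the saddle's post top | about 97 mm (98 mm expected when fully seated) | ±4 mm on the saddle's height |

- **Robot:** it is clear of everything.
- **Bystanders:** those in the last picture look unmoved. I did not measure any of them, and the mug was outside that picture.
- **Disagreement:** the two cameras put the ridge's middle 1 to 3 mm apart along the stand, so I placed the saddle between the two estimates.

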